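# Index the shuttlecock gluing wheel and set its brake

## Task

Push on a spoke of the gluing wheel with a fingertip to turn it until the arm carrying the feathered shuttlecock lines up with the pointer of the index post; only then push the knob of the brake lever across, towards the robot, as far as it goes, so that it brakes the wheel there. Grasp and lift nothing, push gently, do not touch the shuttlecock (its glue is wet), and leave the other things on the table where they stand.

Things in the scene. Friction and masses are not known exactly. Their poses are not given: they have to be found in the camera images.
- jig_base: Fixed round plywood base of the gluing wheel, 210 mm across, 12 mm thick, on the table; origin at table height on the wheel's vertical axis; its +x axis points roughly away from the robot
- wheel_hub (a point): Point on the wheel's axis at mid height of the spokes (55 mm over the table). The hub above the spokes is 26 mm across and its top is at 76 mm; below the spokes, from 48 mm down, is a drum 80 mm across, and a plain disc 68 mm across joins them
- spokes: Four flat spokes along the body's +x, +y, -x, -y axes; origin on the wheel's axis at table height. Each is a bar 12 mm wide, 50 to 60 mm above the table, free to push 35 to 92 mm from the axis, ending in a black cup 36 mm across, 110 mm from the axis. The +x cup holds the feathered shuttlecock, the others bare corks (27 mm across, tops at 88 mm). Below is free space down to 34 mm
- shuttle: The feathered shuttlecock with wet glue, fixed cork-down in the cup of the +x spoke, 110 mm from the axis: cork 27 mm, feathers flaring to 66 mm across at the top, 150 mm above the table. Not to be touched. Origin at the bottom of its cork, 62 mm over the table
- shuttle_seat (a point): Point on the wheel under the shuttlecock's middle, 110 mm from the axis, 55 mm over the table; its direction from wheel_hub is that of the arm to be lined up
- index_post: Fixed index post on a flat steel foot (100 x 45 x 12 mm) just outside the wheel; origin at table height on the wheel's axis, its +x axis points from the axis to the post. The post is 18 mm square, centred 195 mm from the axis, 67 mm tall
- pointer_tip (a point): Tip of the small brass pointer on the index post, 158 mm from the wheel's axis, 55 mm high, aiming at the axis
- work_place (a point): Where shuttle_seat is to come: the point 110 mm from the wheel's axis in the direction of the index post, 55 mm high
- wheel_turn (a joint): Turning angle of the wheel, rad, growing counter-clockwise seen from above; it turns freely both ways with slight friction (about 0.07 N m, 1 N at the spokes) and stays where it is left; its zero is when the shuttlecock's arm lies along jig_base's +x axis
- wheel_lift (a joint): How far the wheel is lifted off its spindle, m; 0 is seated. It sits there only by its weight (about 0.6 kg) and must not be lifted
- brake (a joint): Angle of the brake lever, rad: 0 fully open, 0.6 fully on at its stop (the rubber shoe meets the drum just before, at about 0.57). Grows counter-clockwise seen from above. Needs about 2 N at the knob, a few N more once the shoe bites, and stays where it is left
- brake_knob: Upright black knob at the lever's outer end, 24 mm across, from 28 to 70 mm above the table; origin at its foot. The lever's bar (14 mm wide, from 18 to 30 mm above the table) runs from it to the pivot and on under the spokes
- knob_mid (a point): Middle of the brake knob, 50 mm over the table, 155 mm from the lever's pivot
- brake_pivot (a point): Point on the vertical axis of the brake lever, 50 mm over the table (85 mm from the wheel's axis)
- tube_a: Bystander: cardboard tube, 68 mm across, 110 mm tall, feathers stick out of its top to 135 mm; origin at its foot
- tube_b: Bystander: cardboard tube, 68 mm across, 100 mm tall, feathers stick out to 125 mm; origin at its foot
- glue: Bystander: white glue bottle, 48 mm across, 130 mm tall; origin at its foot
- jar: Bystander: amber glass jar, 64 mm across, 85 mm tall; origin at its foot
- spare_shuttle: Bystander: loose shuttlecock standing on its feathers, cork up, 66 mm across, 88 mm tall; origin at table height
- spare_cork: Bystander: loose cork, 27 mm across, 26 mm tall; origin at its foot
- brush: Bystander: glue brush lying flat; its origin is under its middle
Mind the look-alikes: they are no part of the job. What is shaped like the index_post but red or turquoise is not meant.

How it is judged:
On the way, in this order (a step that is already met when the one before it is completed fails the run):
1. the shuttlecock's arm lines up with the pointer (within 12 mm at the shuttlecock), the wheel at rest and the brake still open (below 0.3 rad) (horizontal distance between shuttle_seat and work_place below 0.012 m and velocity of joint wheel_turn between -0.05 and 0.05 rad/s and value of joint brake below 0.3 rad), for 0.3 s.
2. the brake lever is fully across (above 0.53 rad) with the wheel still lined up (horizontal distance between shuttle_seat and work_place below 0.012 m and value of joint brake above 0.53 rad), for 0.2 s.
At the end, for the whole second after the job is handed in: the shuttlecock's arm is in line with the pointer (shuttle_seat within 12 mm of work_place), the wheel seated and at rest, and the brake lever fully across (above 0.53 of 0.6 rad) (all of step 2 and velocity of joint wheel_turn between -0.05 and 0.05 rad/s and value of joint wheel_lift below 0.006 m); the robot touches nothing.
It fails at once if the wheel is lifted more than 10 mm off its spindle (value of joint wheel_lift above 0.01 m).
It fails at once if the wet shuttlecock is touched (contact force between any of the fingers, the arm and shuttle above 0.3 N).
It fails at once if the wheel or the brake knob is gripped or pushed hard (more than 20 N) (contact force between the fingers and spokes above 20 N or contact force between the fingers and brake_knob above 20 N).
It fails at once if the brake lever is pushed over (past 0.4 rad) while the wheel is not lined up (value of joint brake above 0.4 rad and not (horizontal distance between shuttle_seat and work_place below 0.012 m)).
It fails at once if a bystander is lifted, knocked over or moved more than 30 mm (distance of any of tube_a, tube_b, glue, jar, spare_shuttle, spare_cork, brush from where it was at the start of the episode above 0.03 m).
It also fails if it takes over 61 s, if anything falls off the work surface, if the arm or the gripper's body presses on something with over 40 N, if the wrist force passes 120 N, or if a joint passes its speed limit or range.

## Robot

A 6-joint arm with a two-finger parallel gripper is mounted at the origin on the work surface. World frame = base frame: x ahead of the robot, y to its left, z up, the work surface at z = 0. Lengths are in m, angles in rad, forces in N, time in s.
With the tool pointing down it reaches from about 0.4 to 0.825 m from the base axis. Payload 7 kg.
Tool frame: the origin (TCP) lies between the finger pads; the fingertips stand 17 mm ahead of it and the grasp point (between the pads) lies 2 mm behind it; z points along the fingers, y is the line along which they close (so a half turn about z gives the same grasp; the last joint's range is limited). The gripper opens to 88 mm and grips with 3 to 60 N. Pads are 19 mm wide; open, the fingers measure 130 mm over their backs; the gripper's body (78 mm by 193 mm) begins 47 mm behind the grasp point.
Start: joints at [-0.991, 0.359, 0.012, 0, -1.224, -0.288], TCP at [0.194, -0.646, 0.244] pointing down, gripper open.
Joint ranges: [-3.07, 3.07], [-1.43, 2.12], [-1.02, 1.25], [-3.03, 1.67], [-3.05, -0], [-3.03, 3.03]. Speed limits (rad/s): [2.39, 2.39, 3.01, 3.14, 3.14, 3.14].

## Interface

Orientations are given as [roll, pitch, yaw] about the fixed x, y, z axes, in that order (R = Rz(yaw) Ry(pitch) Rx(roll)).
In Python, from station import robot, cams, models gives the robot as it stands.
- The arm moves only by the tool servo_tool, never from a script. Its argument "plan" is one flat list of numbers, 7 for each row, row after row: the turn, a rotation vector about the tool's x, y, z in degrees, then the shift along the tool's x, y, z in m, then the closure, from 0 (fully open) to 1 (shut). A call has exactly 8 rows; each row is the pose to reach, as a shift and turn from the pose commanded when the call began, along the tool's axes at that moment; what a row does not reach only later rows make up. A row lasts 1/8 s, in which the tool goes at most 62.5 mm and 10.7 degrees, less where a joint would pass 70% of its speed; a pose out of reach is approached as far as the arm can. A call with a gripper value outside its range is refused whole. The fingers move at their own pace and stop on an object; "squeeze" is the grip in N (left out, the last holds). Time passes only in rows, so rows that repeat a pose let the fingers close, or fill a call up. It gives the time, the measured TCP pose, the force, the opening and the grip force at its end, in the units of the state.
- robot.sense(): the state, without advancing time (a new reading comes with each control period).
- cams.snapshot(name): name is "side" or "top" or "wrist"; returns a dict with "image" (420x560x3 uint8, red, green, blue), "mtx" (3x3 intrinsics, pixels), "extrinsics" (4x4, takes a point from world to camera coordinates); the wrist camera has in their place "mount" (4x4, takes a point from camera to tool coordinates, whose origin is the TCP and whose axes are the flange's). Camera axes: x right, y down, z forward; pixel columns grow to the right and rows downward; lengths in m; the calibration is good to about 2 mm. A picture is of the moment at which its call begins: read the wrist's pose just before it. There is no depth.
- robot.finish_job(): hands the job in; it is judged then, once.
Trained networks look in a picture, given as the dict that the camera call returned (one of the last four; its "shot" number tells which), for a name from the list of things; names that differ only in an ending like _2 or _b are one class to them, and where a whole thing is asked for, a point or a joint stands for the part that bears it (a point fixed in the world has none). Each returns a list of dicts, best first, with "confidence" (0 to 1); they miss things now and then, are a little off and sometimes report something else, mostly with a low value. They report only what shows in the picture. A call takes as long as a camera call. They do not tell look-alikes from the thing itself.
- models.spot_in(query, picture): "bbox" ([left, top, right, bottom] in pixels, round what is visible of it).
- models.regions_of(query, picture): "pixels" (420x560 bool, what is visible of it) and "bbox" ([left, top, right, bottom] in pixels, round what is visible of it).
The state is a dict: "clock": time; "q": joint angles; "joint_velocities": joint speeds; "tau": joint torques, N m; "position": TCP position; "ee_rot": TCP orientation; "ft_force": force on the tool from outside, world axes, zero at the start; "moment": the same for the moment, N m; "grip_width": finger opening in m; "gripper_force": force on a finger pad.
Only numpy, scipy, OpenCV 4.12 (cv2) and the standard library are available. Lean on these libraries where they do the work, as an engineer would, in place of code of your own. Each camera call takes 0.05 s, during which the arm holds its last target. There are 200 camera calls.

## Working session

There is one attempt and no reset: what is moved stays moved. The work goes in short steps, Python scripts to look and compute and a tool call to move; the robot and the scene stay as the last step left them, time stands still between calls to the robot, and variables do not carry over. Pictures are saved under pics/ and viewed, at most 10 in all, crops included, and the job is handed in when it is done.

Besides the shell and the picture viewer there is one more tool, called by a JSON object that holds its "name" and its "arguments", one argument or row to a line. servo_tool: Moves the arm, as the interface text tells. Its arguments: {"type":"object","properties":{"plan":{"type":"array"},"squeeze":{"type":"number"}},"required":["plan"]}

```bash
mkdir -p pics; python3 - <<'E'
from station import robot,cams,models
import cv2
s=robot.sense();print(s['clock'],s['position'],s['ee_rot'],s['grip_width'])
for n in ['top','side']:
    p=cams.snapshot(n);cv2.imwrite(f'pics/{n}0.png',p['image'][:,:,::-1])
    print(n,p['mtx'].tolist(),p['extrinsics'].round(4).tolist())
    for q in ['index_post','brake_knob','jig_base','shuttle','wheel_hub','spokes','tube_a','glue','jar','spare_shuttle','spare_cork','brush']:
        print(q,[([round(float(v)) for v in d['bbox']],round(d['confidence'],2)) for d in models.spot_in(q,p)][:5])
E
```

```text
0.0 [ 0.19403148 -0.64602942  0.24260917] [ 3.13992434e+00 -1.29020809e-04 -2.84995489e+00] 0.08761008778909518
top [[417.9268912019915, 0.0, 282.1524901631595], [0.0, 417.9268912019915, 209.78943986251988], [0.0, 0.0, 1.0]] [[-0.0163, -0.9998, 0.0087, -0.0462], [-0.9985, 0.0158, -0.0521, 0.4908], [0.052, -0.0095, -0.9986, 1.2136], [0.0, 0.0, 0.0, 1.0]]
index_post [([199, 253, 228, 284], 0.95), ([228, 80, 262, 114], 0.93), ([295, 120, 322, 153], 0.69)]
brake_knob [([198, 160, 209, 169], 0.5)]
jig_base [([196, 152, 308, 228], 0.68)]
shuttle [([283, 202, 311, 225], 0.95), ([294, 119, 323, 150], 0.49)]
wheel_hub [([232, 151, 311, 226], 0.61)]
spokes [([232, 150, 313, 226], 0.88)]
tube_a [([362, 177, 390, 198], 0.72), ([348, 201, 384, 227], 0.67), ([190, 98, 212, 131], 0.17)]
glue [([137, 210, 162, 227], 0.74)]
jar [([190, 100, 215, 130], 0.66), ([231, 151, 311, 225], 0.37)]
spare_shuttle [([305, 222, 330, 251], 0.65)]
spare_cork [([326, 199, 339, 207], 0.38), ([231, 156, 310, 224], 0.24)]
brush [([383, 210, 402, 281], 0.57), ([361, 173, 392, 202], 0.17)]
side [[435.70184651353577, 0.0, 
[... 196 characters left out ...]
 0.0, 0.0, 1.0]]
index_post [([218, 168, 237, 188], 0.86), ([282, 286, 309, 321], 0.65), ([331, 154, 381, 189], 0.18)]
brake_knob [([185, 240, 201, 259], 0.7), ([218, 164, 240, 188], 0.41)]
jig_base [([190, 172, 302, 258], 0.74)]
shuttle [([277, 170, 303, 204], 0.86), ([330, 152, 382, 187], 0.44)]
wheel_hub [([204, 172, 301, 250], 0.89)]
spokes [([191, 300, 211, 342], 0.74), ([208, 168, 302, 243], 0.65)]
tube_a [([309, 138, 338, 186], 0.95), ([294, 125, 317, 168], 0.75), ([205, 171, 306, 248], 0.41)]
glue [([191, 300, 212, 339], 0.74)]
jar [([130, 210, 160, 248], 0.83)]
spare_shuttle [([309, 186, 330, 218], 0.68)]
spare_cork [([190, 298, 213, 342], 0.69)]
brush [([331, 156, 382, 185], 0.71)]
```

```bash
python3 - <<'E'
import cv2
a=cv2.imread('pics/top0.png')[70:300,120:415];cv2.imwrite('pics/topc.png',cv2.resize(a,None,fx=2.6,fy=2.6,interpolation=cv2.INTER_CUBIC))
a=cv2.imread('pics/side0.png')[120:350,120:400];cv2.imwrite('pics/sidec.png',cv2.resize(a,None,fx=2.6,fy=2.6,interpolation=cv2.INTER_CUBIC))
E
```

```text
(no output)
```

View pics/topc.png

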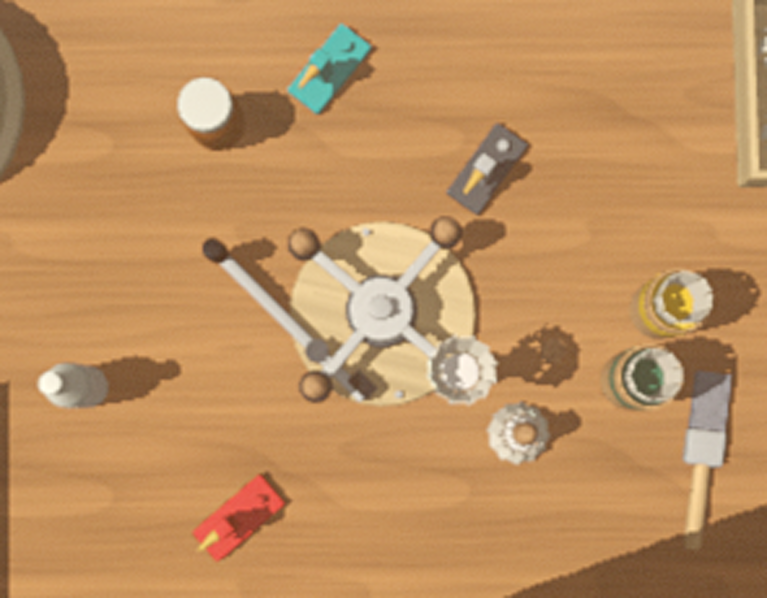

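View pics/sidec.png

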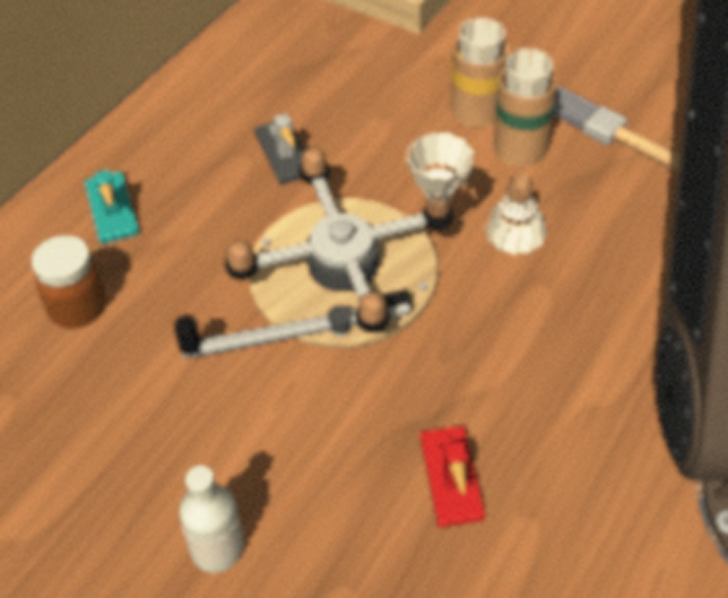

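The top view shows three index-post look-alikes (full-frame pixels). Red is at (212,268), turquoise at (246,96), and dark steel with a brass pointer aimed at the hub at (308,134). I choose the steel one. The shuttlecock is at (297,213), the hub at (266,187) and the knob at (202,166). The wheel needs about +90° CCW.

```bash
cat > geo.py <<'E'
import numpy as np
from scipy.optimize import least_squares
def proj(p,X):
    X=np.atleast_2d(X);c=X@p['extrinsics'][:3,:3].T+p['extrinsics'][:3,3];u=c@p['mtx'].T;return u[:,:2]/u[:,2:]
def back(p,uv,z):
    R=p['extrinsics'][:3,:3];t=p['extrinsics'][:3,3];o=-R.T@t;d=R.T@np.linalg.solve(p['mtx'],[uv[0],uv[1],1]);return (o+d*(z-o[2])/d[2])[:2]
E
python3 - <<'E'
from geo import *
from station import robot,cams,models
import cv2
T=cams.snapshot('top');S=cams.snapshot('side')
t=lambda u,v:(120+u/2.6,70+v/2.6); s=lambda u,v:(120+u/2.6,120+v/2.6)
def W(a,r): return np.array([np.cos(a),np.sin(a)])*r
obs=[(T,t(380,304),'h',.076),(T,t(303,240),1,.088),(T,t(447,229),3,.088),(T,t(315,384),2,.088),
(S,s(342,229),'h',.076),(S,s(238,248),1,.086),(S,s(314,155),3,.086),(S,s(371,299),2,.086)]
# k: spoke angle th+k*90 ; k=1 A(+90 from shuttle), 2 B,3 C
k={1:2,3:1,2:3}
def f(p):
    r=[]
    for c,uv,n,z in obs:
        xy=p[:2]+(0 if n=='h' else W(p[2]+k[n]*np.pi/2,.11))
        r+=list(proj(c,[*xy,z])[0]-uv)
    return r
o=least_squares(f,[.65,0,-2.2]);print('hub',o.x[:2].round(4),np.degrees(o.x[2]).round(2),np.round(o.fun,1))
h=o.x[:2]
for n,c,uv,z in [('post',T,t(503,145),.067),('tip',T,t(468,192),.055),('postS',S,s(281,122),.067),('tipS',S,s(291,147),.055),('knob',T,t(214,249),.07),('knobS',S,s(187,322),.07),('piv',T,t(318,350),.035),
 ('jar',T,t(205,104),.085),('glue',T,t(52,382),.13),('spsh',T,t(523,433),.088),('shut',T,t(465,370),.15),('turq',T,t(340,45),.06),('red',T,t(240,515),.03)]:
    b=back(c,uv,z);d=b-h;print(n,b.round(3),'r',np.hypot(*d).round(3),'ang',np.degrees(np.arctan2(d[1],d[0])).round(1))
for n in('top','side'):
    p=T if n=='top' else S
    print(n,[ (q,d['confidence'].round(2) if hasattr(d['confidence'],'round') else d['confidence'],np.argwhere(d['pixels']).mean(0)[::-1].round(1)) for q in('brake_knob','index_post') for d in models.regions_of(q,p)[:3]])
a=T['image'][110:165,285:340,::-1];cv2.imwrite('pics/post.png',cv2.resize(a,None,fx=9,fy=9,interpolation=cv2.INTER_CUBIC))
E
```

```text
hub [ 0.5478 -0.009 ] -131.16 [-0.3  1.2 -1.1 -0.2 -0.5 -0.5 -1.3  0.4 -0.1 -1.   0.5 -1.3 -0.  -1.4
  0.4 -0.6]
post [ 0.724 -0.146] r 0.224 ang -37.9
tip [ 0.676 -0.108] r 0.162 ang -37.7
postS [ 0.703 -0.119] r 0.19 ang -35.2
tipS [ 0.677 -0.099] r 0.158 ang -35.0
knob [0.614 0.169] r 0.19 ang 69.5
knobS [0.614 0.173] r 0.193 ang 70.0
piv [0.506 0.061] r 0.082 ang 121.2
jar [0.769 0.175] r 0.287 ang 39.7
glue [0.471 0.323] r 0.341 ang 103.0
spsh [ 0.411 -0.159] r 0.203 ang -132.4
shut [ 0.476 -0.096] r 0.113 ang -129.6
turq [0.84  0.031] r 0.295 ang 7.7
red [0.325 0.149] r 0.273 ang 144.6
top [('brake_knob', 0.53, array([377.8, 186.3])), ('brake_knob', 0.41, array([202.7, 165.8])), ('brake_knob', 0.37, array([230.3, 192.5])), ('index_post', 0.97, array([307.1, 134.3])), ('index_post', 0.9, array([211.5, 268.6]))]
side [('brake_knob', 0.51, array([192.1, 247.6])), ('index_post', 0.92, array([293.6, 302.4])), ('index_post', 0.91, array([162.8, 198.6])), ('index_post', 0.59, array([228. , 176.2]))]
```

View pics/post.png

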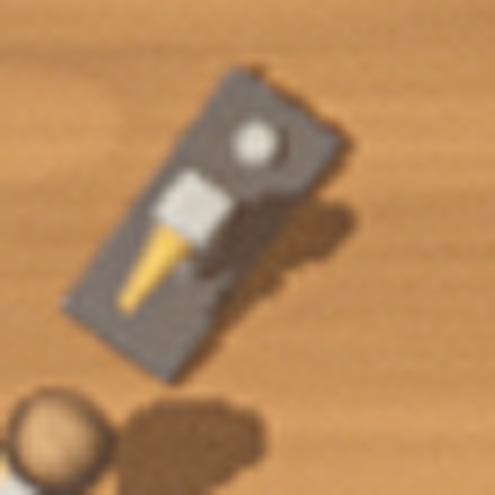

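Close crop: dark steel foot, grey post at full-frame (306.4,133.1), brass tip at (298.9,143.9) aiming at the hub. It's the right post, so I'll head for the gap clockwise of the spoke opposite the shuttlecock.

{"name": "servo_tool", "arguments": {
  "plan": [0, 0, 5, -0.599, 0.527, 0, 1, 0, 0, 10.7, -0.599, 0.527, 0, 1, 0, 0, 10.7, -0.599, 0.527, 0, 1, 0, 0, 10.7, -0.599, 0.527, 0, 1, 0, 0, 10.7, -0.599, 0.527, 0, 1, 0, 0, 10.7, -0.599, 0.527, 0, 1, 0, 0, 10.7, -0.599, 0.527, 0, 1, 0, 0, 10.7, -0.599, 0.527, 0, 1],
  "squeeze": 5
}}

```text
clock: 2.6
position: [0.4595, -0.2203, 0.2441]
ee_rot: [-3.141, 0.001, -3.036]
ft_force: [0.9, -1.3, 0.0]
grip_width: 0.0133
gripper_force: 0.0
```

{"name": "servo_tool", "arguments": {
  "plan": [0, 0, 0, -0.19, 0.206, 0, 1, 0, 0, 0, -0.19, 0.206, 0, 1, 0, 0, 0, -0.19, 0.206, 0, 1, 0, 0, 0, -0.19, 0.206, 0, 1, 0, 0, 0, -0.19, 0.206, 0, 1, 0, 0, 0, -0.19, 0.206, 0, 1, 0, 0, 0, -0.19, 0.206, 0.04, 1, 0, 0, 0, -0.19, 0.206, 0.08, 1]
}}

```text
clock: 3.6
position: [0.6258, 0.0021, 0.1633]
ee_rot: [3.141, 0.001, -3.037]
ft_force: [-0.3, 0.7, 0.0]
grip_width: 0.0005
gripper_force: 0.0
```

```bash
python3 - <<'E'
from geo import *
from station import robot,cams
import cv2
s=robot.sense();print(s['position'],s['ee_rot'],s['q'])
S=cams.snapshot('side');T=cams.snapshot('top')
h=np.array([.5478,-.009])
for n,uv,z in [('post',(306.4,133.1),.067),('tip',(298.9,143.9),.055)]:
    d=back(T,uv,z)-h;print(n,np.hypot(*d),np.degrees(np.arctan2(d[1],d[0])))
a=S['image'][120:290,150:350,::-1];b=T['image'][100:270,190:390,::-1]
cv2.imwrite('pics/m1.png',np.vstack([cv2.resize(q,(700,595),interpolation=cv2.INTER_CUBIC)[::2,::1] for q in(a,b)]) if 0 else np.hstack([cv2.resize(q,(400,340),interpolation=cv2.INTER_CUBIC) for q in(a,b)]))
E
```

```text
[0.62581863 0.00213358 0.16327764] [ 3.14122649e+00  1.48906159e-03 -3.03690133e+00] [ 3.14869991e-01  3.38389916e-01 -2.10695356e-01 -5.56582014e-05
 -1.02017837e+00 -1.78094564e+00]
post 0.19478146224089626 -36.83758558135556
tip 0.15961322404588282 -36.78666049736036
```

View pics/m1.png

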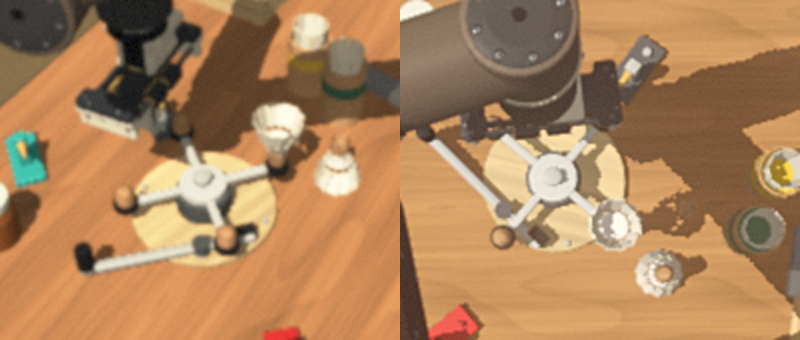

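Clear: the gripper is over the gap between the two far spokes, and the arm misses the shuttlecock. Next, plan the arc.

```bash
python3 - <<'E'
from geo import *
from math import *
yaw=-3.037;X=np.array([cos(yaw),sin(yaw)]);Y=np.array([sin(yaw),-cos(yaw)])
h=np.array([.5478,-.009]);p0=np.array([.6258,.0021])
def pos(b,r=.072):
    e=radians(b-96);b=radians(b);d=.006+.0095*abs(cos(e))+.021*abs(sin(e))
    return h+r*np.array([cos(b),sin(b)])-d*np.array([-sin(b),cos(b)])
for call in (range(46,46+8*4,4),range(78,78+8*4,4),range(109,109+8*4,4)):
    for b in call: q=pos(b)-p0;print(b,(q@X).round(3),(q@Y).round(3),pos(b).round(3))
    p0=pos(call[-1]);print()
E
```

```text
46 0.005 0.022 [0.618 0.023]
50 0.008 0.027 [0.615 0.028]
54 0.01 0.032 [0.612 0.033]
58 0.014 0.038 [0.608 0.038]
62 0.017 0.042 [0.604 0.043]
66 0.021 0.047 [0.6   0.047]
70 0.026 0.051 [0.595 0.051]
74 0.031 0.055 [0.589 0.054]

78 0.005 0.004 [0.584 0.057]
82 0.011 0.007 [0.578 0.059]
86 0.017 0.009 [0.572 0.061]
90 0.023 0.011 [0.565 0.063]
94 0.029 0.013 [0.559 0.064]
98 0.034 0.014 [0.554 0.065]
102 0.038 0.015 [0.55  0.065]
106 0.042 0.016 [0.546 0.065]

109 0.003 0.0 [0.543 0.066]
113 0.007 0.001 [0.539 0.066]
117 0.011 0.001 [0.535 0.065]
121 0.015 0.001 [0.531 0.065]
125 0.02 0.001 [0.527 0.064]
129 0.024 0.0 [0.522 0.063]
133 0.029 -0.001 [0.518 0.062]
137 0.033 -0.002 [0.514 0.06 ]
```

{"name": "servo_tool", "arguments": {
  "plan": [0, 0, 0, 0, 0, 0.04, 1, 0, 0, 0, 0, 0, 0.08, 1, 0, 0, 0, 0, 0, 0.103, 1, 0, 0, 0, 0, 0, 0.103, 1, 0, 0, 0, 0, 0, 0.103, 1, 0, 0, 0, 0, 0, 0.103, 1, 0, 0, 0, 0, 0, 0.103, 1, 0, 0, 0, 0, 0, 0.103, 1]
}}

```text
clock: 4.7
position: [0.6262, 0.0027, 0.0611]
ee_rot: [3.141, 0.001, -3.036]
ft_force: [0.1, -0.3, 0.2]
grip_width: 0.0005
gripper_force: 0.0
```

{"name": "servo_tool", "arguments": {
  "plan": [0, 0, 0, 0.002, 0.011, 0, 1, 0, 0, 0, 0.005, 0.021, 0, 1, 0, 0, 0, 0.008, 0.027, 0, 1, 0, 0, 0, 0.011, 0.033, 0, 1, 0, 0, 0, 0.014, 0.038, 0, 1, 0, 0, 0, 0.017, 0.042, 0, 1, 0, 0, 0, 0.021, 0.047, 0, 1, 0, 0, 0, 0.026, 0.051, 0, 1]
}}

```text
clock: 5.7
position: [0.5946, 0.0508, 0.0606]
ee_rot: [3.142, 0.0, -3.037]
ft_force: [1.3, -1.0, 0.1]
grip_width: 0.0005
gripper_force: 0.5
```

{"name": "servo_tool", "arguments": {
  "plan": [0, 0, 0, 0.005, 0.004, 0, 1, 0, 0, 0, 0.01, 0.008, 0, 1, 0, 0, 0, 0.016, 0.011, 0, 1, 0, 0, 0, 0.022, 0.013, 0, 1, 0, 0, 0, 0.028, 0.015, 0, 1, 0, 0, 0, 0.034, 0.017, 0, 1, 0, 0, 0, 0.039, 0.018, 0, 1, 0, 0, 0, 0.043, 0.019, 0, 1]
}}

```text
clock: 6.7
position: [0.5499, 0.0651, 0.0607]
ee_rot: [3.141, 0.0, -3.036]
ft_force: [1.8, -1.0, 0.6]
grip_width: 0.0007
gripper_force: 0.7
```

{"name": "servo_tool", "arguments": {
  "plan": [0, 0, 0, 0.003, 0, 0, 1, 0, 0, 0, 0.007, 0.001, 0, 1, 0, 0, 0, 0.011, 0.001, 0, 1, 0, 0, 0, 0.015, 0.001, 0, 1, 0, 0, 0, 0.019, 0.001, 0, 1, 0, 0, 0, 0.021, 0.001, 0, 1, 0, 0, 0, 0.021, 0.001, 0, 1, 0, 0, 0, 0.021, 0.001, 0, 1]
}}

```text
clock: 7.7
position: [0.5288, 0.0637, 0.0604]
ee_rot: [-3.142, -0.001, -3.037]
ft_force: [0.1, -0.1, 0.6]
grip_width: 0.0007
gripper_force: 0.1
```

```bash
python3 - <<'E'
from geo import *
from station import robot,cams
import cv2
S=cams.snapshot('side');T=cams.snapshot('top')
a=S['image'][120:290,150:350,::-1];b=T['image'][100:270,190:390,::-1]
cv2.imwrite('pics/m2.png',np.hstack([cv2.resize(q,(400,340),interpolation=cv2.INTER_CUBIC) for q in(a,b)]))
E
```

```text
(no output)
```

View pics/m2.png

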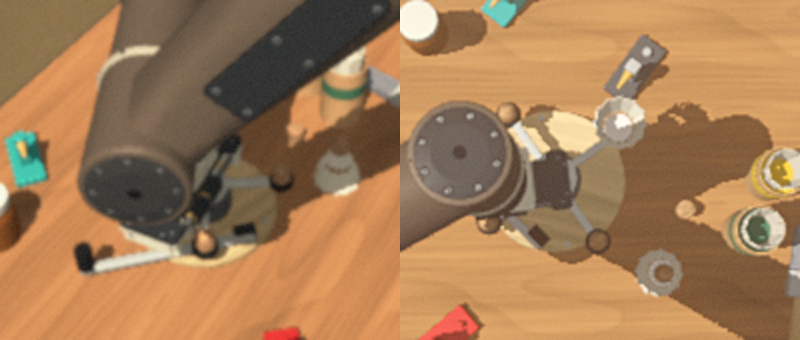

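```bash
python3 - <<'E'
from geo import *
from station import robot,cams
T=cams.snapshot('top');h=np.array([.5478,-.009])
for uv,z,k in [((288.7,219.7),.088,-90),((244,156),.088,90),((300,160.5),.15,0)]:
    d=back(T,uv,z)-h;print(np.hypot(*d).round(4),(np.degrees(np.arctan2(d[1],d[0]))-k).round(1))
E
```

```text
0.1087 -55.3
0.1069 -56.5
0.1125 -55.5
```

{"name": "servo_tool", "arguments": {
  "plan": [0, 0, 0, 0.004, 0, 0, 1, 0, 0, 0, 0.008, -0.001, 0, 1, 0, 0, 0, 0.012, -0.002, 0, 1, 0, 0, 0, 0.016, -0.003, 0, 1, 0, 0, 0, 0.019, -0.004, 0, 1, 0, 0, 0, 0.0205, -0.0047, 0, 1, 0, 0, 0, 0.0205, -0.0047, 0, 1, 0, 0, 0, 0.0205, -0.0047, 0, 1]
}}

```text
clock: 8.85
position: [0.509, 0.0569, 0.0604]
ee_rot: [-3.141, -0.001, -3.037]
ft_force: [0.3, -0.5, 0.9]
grip_width: 0.0005
gripper_force: 0.1
```

```bash
python3 - <<'E'
from geo import *
from station import robot,cams
import cv2
T=cams.snapshot('top')
b=T['image'][110:235,220:345,::-1]
cv2.imwrite('pics/m3.png',cv2.resize(b,(600,600),interpolation=cv2.INTER_CUBIC))
E
```

```text
(no output)
```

View pics/m3.png

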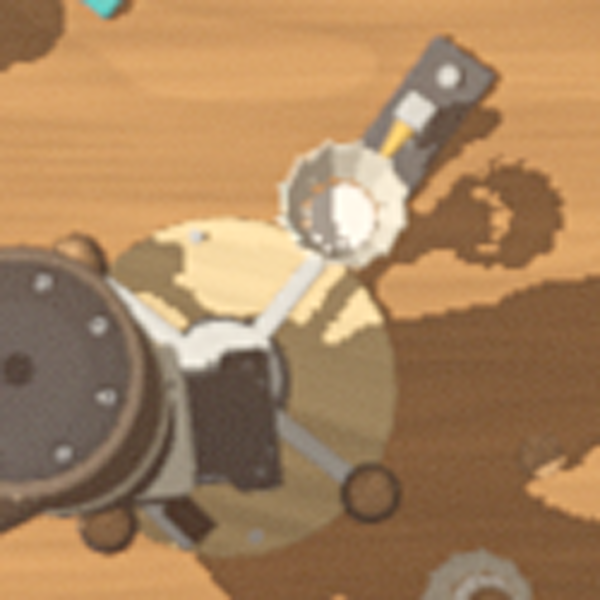

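```bash
python3 - <<'E'
from geo import *
from station import robot,cams
T=cams.snapshot('top');h=np.array([.5478,-.009])
for uv,z,k in [((297.1,212.5),.088,-90),((291.7,152.1),.15,0)]:
    d=back(T,uv,z)-h;print(np.hypot(*d).round(4),(np.degrees(np.arctan2(d[1],d[0]))-k).round(1))
E
```

```text
0.1103 -39.3
0.1119 -39.5
```

{"name": "servo_tool", "arguments": {
  "plan": [0, 0, 0, 0.001, -0.001, 0, 1, 0, 0, 0, 0.002, -0.0022, 0, 1, 0, 0, 0, 0.002, -0.0022, 0, 1, 0, 0, 0, 0.002, -0.0022, 0, 1, 0, 0, 0, 0, 0, 0, 1, 0, 0, 0, -0.004, 0.005, 0, 1, 0, 0, 0, -0.008, 0.01, 0, 1, 0, 0, 0, -0.008, 0.01, 0, 1]
}}

```text
clock: 9.95
position: [0.5165, 0.0683, 0.0605]
ee_rot: [-3.142, 0.0, -3.036]
ft_force: [-0.2, 0.3, -0.9]
grip_width: 0.0005
gripper_force: 0.0
```

{"name": "servo_tool", "arguments": {
  "plan": [0, 0, 0, 0, 0, -0.03, 1, 0, 0, 0, 0, 0, -0.09, 1, 0, 0, 0, 0, 0, -0.15, 1, 0, 0, -10, -0.03, 0.06, -0.15, 1, 0, 0, -10, -0.05, 0.12, -0.15, 1, 0, 0, -10, -0.05, 0.18, -0.15, 1, 0, 0, -10, -0.05, 0.22, -0.15, 1, 0, 0, -10, -0.05, 0.22, -0.15, 1]
}}

```text
clock: 10.95
position: [0.5421, 0.2945, 0.2098]
ee_rot: [-3.141, -0.001, -2.859]
ft_force: [0.2, -0.7, 0.1]
grip_width: 0.001
gripper_force: 0.0
```

```bash
python3 - <<'E'
from geo import *
from station import robot,cams
import cv2
T=cams.snapshot('top')
b=T['image'][110:235,190:340,::-1]
cv2.imwrite('pics/m4.png',cv2.resize(b,(720,600),interpolation=cv2.INTER_CUBIC))
E
```

```text
(no output)
```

View pics/m4.png

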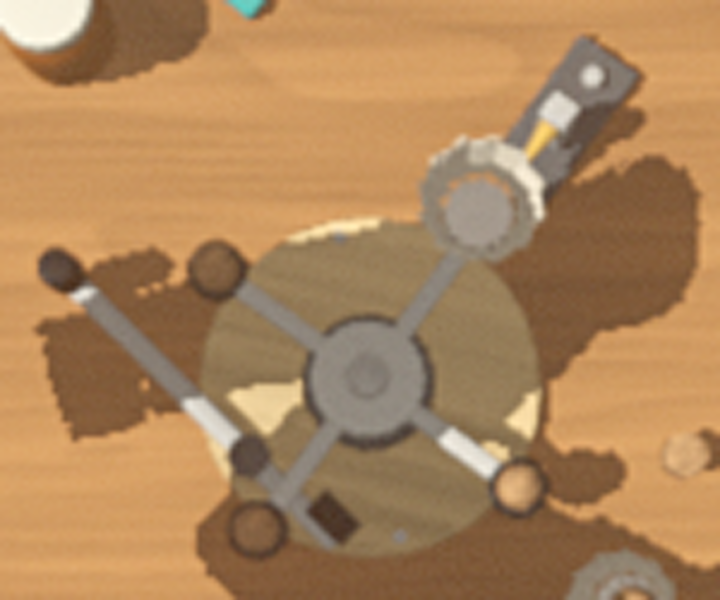

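```bash
python3 - <<'E'
from geo import *
from math import *
from station import robot,cams
T=cams.snapshot('top');h0=np.array([.5478,-.009])
f=lambda u,v:(190+u/4.8,110+v/4.8)
P=[(back(T,f(217,268),.088),90),(back(T,f(520,487),.088),-90),(back(T,f(258,530),.088),180)]
def r(p): return np.concatenate([p[:2]+.11*np.array([cos(p[2]+radians(k)),sin(p[2]+radians(k))])-q for q,k in P]+[(p[:2]-back(T,f(368,377),.076))])
o=least_squares(r,[*h0,-.64]);print(o.x,np.degrees(o.x[2]),o.fun.round(4))
d=lambda q:(np.hypot(*q),np.degrees(np.arctan2(q[1],q[0])))
h=o.x[:2]
for uv,z in [((306.4,133.1),.067),((298.9,143.9),.055)]: print(d(back(T,uv,z)-h))
kn=back(T,f(61,268),.07)
for z in (.03,.04,.05): pv=back(T,f(250,453),z);print(kn,pv,d(pv-h),d(kn-pv))
E
```

```text
[ 0.54603497 -0.01185459 -0.64047082] -36.6962748329383 [ 0.0018  0.0017 -0.0005 -0.0022 -0.0007  0.0012 -0.0007 -0.0007]
(np.float64(0.19451134322347136), np.float64(-35.852855648295105))
(np.float64(0.1593524213900291), np.float64(-35.58453938904055))
[0.61417509 0.16764016] [0.50661759 0.0618087 ] (np.float64(0.08354645326908873), np.float64(118.15132662923035)) (np.float64(0.15089370979740663), np.float64(44.536562078482675))
[0.61417509 0.16764016] [0.50595179 0.06094631] (np.float64(0.08310615033574466), np.float64(118.83657678611566)) (np.float64(0.15197321420047977), np.float64(44.5922638753663))
[0.61417509 0.16764016] [0.505286   0.06008392] (np.float64(0.08267786039894512), np.float64(119.52902635802124)) (np.float64(0.1530528602122892), np.float64(44.647179874488494))
```

Wheel fitted at -36.7°, post at about -36°, so it's lined up (within 2 mm) and at rest. Next: the brake knob at (0.614,0.168), pivot about (0.505,0.060).

{"name": "servo_tool", "arguments": {
  "plan": [0, 0, 10, -0.014, -0.045, 0, 1, 0, 0, 20, -0.028, -0.09, 0, 1, 0, 0, 31, -0.042, -0.135, 0, 1, 0, 0, 31, -0.054, -0.178, 0, 1, 0, 0, 31, -0.054, -0.178, 0, 1, 0, 0, 31, -0.054, -0.178, 0.04, 1, 0, 0, 31, -0.054, -0.178, 0.08, 1, 0, 0, 31, -0.054, -0.178, 0.08, 1]
}}

```text
clock: 12.05
position: [0.6413, 0.1343, 0.1277]
ee_rot: [-3.138, -0.005, 2.879]
ft_force: [-0.4, 0.4, 1.0]
grip_width: 0.0003
gripper_force: 0.0
```

```bash
python3 - <<'E'
from geo import *
from math import *
from station import robot
s=robot.sense();p=s['position'];yaw=s['ee_rot'][2];print(p,yaw,s['q'].round(2) if hasattr(s['q'],'round') else s['q'])
X=np.array([cos(yaw),sin(yaw)]);Y=np.array([sin(yaw),-cos(yaw)])
pv=np.array([.505,.060]);yd=degrees(yaw)-90
for a in range(40,88,3):
    e=radians(a-yd);b=radians(a);d=.012+.0095
    q=pv+.155*np.array([cos(b),sin(b)])-d*np.array([-sin(b),cos(b)]);D=q-p[:2]
    print(a,q.round(3),(D@X).round(4),(D@Y).round(4))
E
```

```text
[0.6413428  0.13425441 0.12771789] 2.8791818720741182 [ 0.5   0.42 -0.17 -0.   -0.98 -2.34]
40 [0.638 0.143] 0.006 0.0076
43 [0.633 0.15 ] 0.0121 0.013
46 [0.628 0.157] 0.0185 0.0181
49 [0.623 0.163] 0.0252 0.0229
52 [0.617 0.169] 0.0321 0.0272
55 [0.612 0.175] 0.0393 0.0313
58 [0.605 0.18 ] 0.0466 0.0349
61 [0.599 0.185] 0.0541 0.0381
64 [0.592 0.19 ] 0.0618 0.041
67 [0.585 0.194] 0.0696 0.0434
70 [0.578 0.198] 0.0776 0.0455
73 [0.571 0.202] 0.0856 0.0471
76 [0.563 0.205] 0.0937 0.0483
79 [0.556 0.208] 0.1019 0.049
82 [0.548 0.21 ] 0.1101 0.0494
85 [0.54  0.213] 0.1183 0.0493
```

{"name": "servo_tool", "arguments": {
  "plan": [0, 0, 0, 0, 0, 0.03, 1, 0, 0, 0, 0, 0, 0.06, 1, 0, 0, 0, 0, 0, 0.06, 1, 0, 0, 0, 0.006, 0.007, 0.06, 1, 0, 0, 0, 0.012, 0.013, 0.06, 1, 0, 0, 0, 0.018, 0.018, 0.06, 1, 0, 0, 0, 0.025, 0.023, 0.06, 1, 0, 0, 0, 0.032, 0.027, 0.06, 1]
}}

```text
clock: 13.05
position: [0.6198, 0.1707, 0.071]
ee_rot: [3.141, 0.001, 2.88]
ft_force: [0.9, -0.8, 1.2]
grip_width: 0.0005
gripper_force: 0.9
```

{"name": "servo_tool", "arguments": {
  "plan": [0, 0, 0, 0.006, 0.003, 0, 1, 0, 0, 0, 0.012, 0.006, 0, 1, 0, 0, 0, 0.018, 0.009, 0, 1, 0, 0, 0, 0.024, 0.012, 0, 1, 0, 0, 0, 0.03, 0.014, 0, 1, 0, 0, 0, 0.036, 0.016, 0, 1, 0, 0, 0, 0.041, 0.017, 0, 1, 0, 0, 0, 0.046, 0.0185, 0, 1]
}}

```text
clock: 14.05
position: [0.5798, 0.1998, 0.0705]
ee_rot: [-3.142, -0.0, 2.88]
ft_force: [0.6, -1.7, -0.1]
grip_width: 0.0005
gripper_force: 0.8
```

{"name": "servo_tool", "arguments": {
  "plan": [0, 0, 0, 0.003, 0.0006, 0, 1, 0, 0, 0, 0.006, 0.0012, 0, 1, 0, 0, 0, 0.009, 0.0018, 0, 1, 0, 0, 0, 0.011, 0.0022, 0, 1, 0, 0, 0, 0.013, 0.0025, 0, 1, 0, 0, 0, 0.015, 0.0028, 0, 1, 0, 0, 0, 0.016, 0.003, 0, 1, 0, 0, 0, 0.016, 0.003, 0, 1]
}}

```text
clock: 15.05
position: [0.5654, 0.2069, 0.0706]
ee_rot: [3.141, -0.0, 2.88]
ft_force: [0.9, -1.1, -0.8]
grip_width: 0.0005
gripper_force: 0.3
```

```bash
python3 - <<'E'
from geo import *
from station import robot,cams
import cv2
S=cams.snapshot('side');T=cams.snapshot('top')
a=S['image'][140:310,130:330,::-1];b=T['image'][100:270,170:370,::-1]
cv2.imwrite('pics/m5.png',np.hstack([cv2.resize(q,(400,340),interpolation=cv2.INTER_CUBIC) for q in(a,b)]))
E
```

```text
(no output)
```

View pics/m5.png

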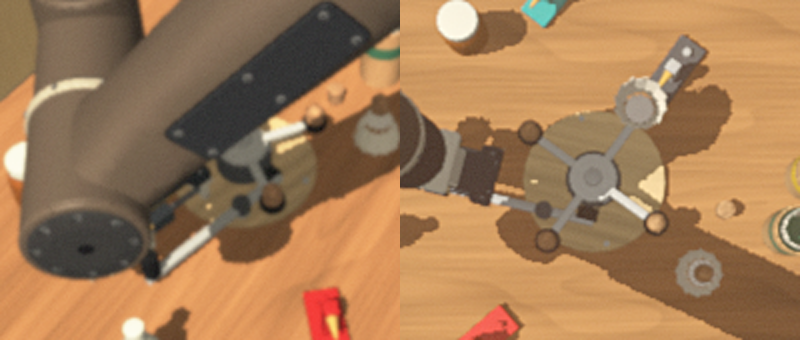

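The lever is nearly across and the wheel is unmoved. I'll creep on while watching the force.

{"name": "servo_tool", "arguments": {
  "plan": [0, 0, 0, 0.001, 0, 0, 1, 0, 0, 0, 0.002, 0, 0, 1, 0, 0, 0, 0.003, 0, 0, 1, 0, 0, 0, 0.004, 0.0005, 0, 1, 0, 0, 0, 0.005, 0.0005, 0, 1, 0, 0, 0, 0.005, 0.0005, 0, 1, 0, 0, 0, 0.005, 0.0005, 0, 1, 0, 0, 0, 0.005, 0.0005, 0, 1]
}}

```text
clock: 16.15
position: [0.5619, 0.2081, 0.0707]
ee_rot: [3.141, 0.002, 2.88]
ft_force: [7.8, -5.0, -3.1]
grip_width: 0.0007
gripper_force: 4.0
```

{"name": "servo_tool", "arguments": {
  "plan": [0, 0, 0, 0.0005, 0, 0, 1, 0, 0, 0, 0.0005, 0, 0, 1, 0, 0, 0, 0.001, 0, 0, 1, 0, 0, 0, 0.001, 0, 0, 1, 0, 0, 0, 0.001, 0, 0, 1, 0, 0, 0, 0.001, 0, 0, 1, 0, 0, 0, 0.001, 0, 0, 1, 0, 0, 0, 0.001, 0, 0, 1]
}}

```text
clock: 17.15
position: [0.5614, 0.2083, 0.0708]
ee_rot: [3.141, 0.002, 2.88]
ft_force: [10.1, -5.9, -3.9]
grip_width: 0.0005
gripper_force: 5.3
```

Stiff resistance at 12 N: the shoe has bitten. Back off, lift clear and verify.

{"name": "servo_tool", "arguments": {
  "plan": [0, 0, 0, -0.003, 0, 0, 1, 0, 0, 0, -0.008, 0, 0, 1, 0, 0, 0, -0.015, 0, 0, 1, 0, 0, 0, -0.015, 0, -0.04, 1, 0, 0, 0, -0.015, 0, -0.09, 1, 0, 0, 0, -0.015, 0.03, -0.15, 1, 0, 0, 0, -0.015, 0.09, -0.17, 1, 0, 0, 0, -0.015, 0.14, -0.17, 1]
}}

```text
clock: 18.15
position: [0.6118, 0.3422, 0.2442]
ee_rot: [3.137, 0.003, 2.88]
ft_force: [1.1, 0.2, -1.1]
grip_width: 0.0005
gripper_force: 0.0
```

```bash
python3 - <<'E'
from geo import *
from station import robot,cams
import cv2
T=cams.snapshot('top')
b=T['image'][110:235,190:340,::-1]
cv2.imwrite('pics/m6.png',cv2.resize(b,(720,600),interpolation=cv2.INTER_CUBIC))
E
```

```text
(no output)
```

View pics/m6.png

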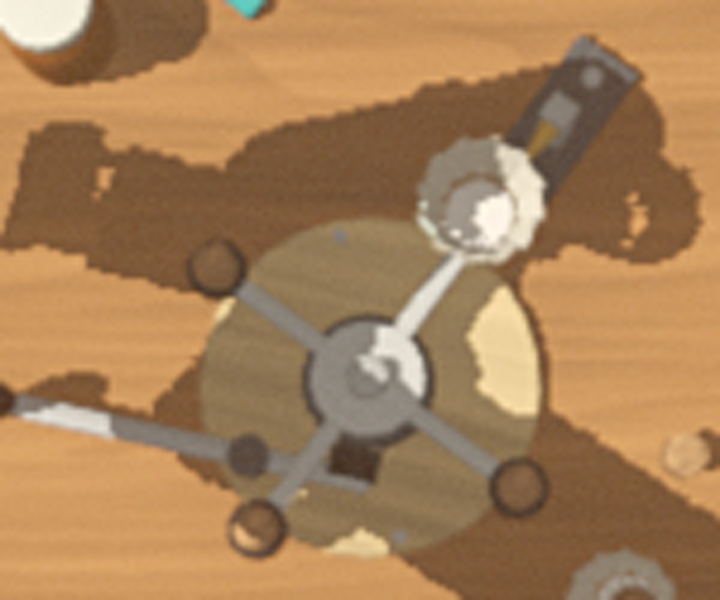

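```bash
python3 - <<'E'
from geo import *
from station import cams,models
import cv2
T=cams.snapshot('top')
old=cv2.imread('pics/top0.png')[:,:,::-1]
# knob template (dark blob) centroids
def blob(im,x0,y0,x1,y1):
    g=cv2.cvtColor(np.ascontiguousarray(im),cv2.COLOR_RGB2GRAY)[y0:y1,x0:x1];m=g<55;yx=np.argwhere(m);return yx.mean(0)[::-1]+[x0,y0],m.sum()
pv=np.array([.505,.060])
for im,b in((old,(196,158,211,173)),(T['image'],(180,182,200,204))):
    c,n=blob(im,*b);k=back(T,c,.065);d=k-pv;print(c,n,k,np.hypot(*d),np.degrees(np.arctan2(d[1],d[0])))
a=T['image'][170:220,170:250,::-1];cv2.imwrite('pics/kn.png',cv2.resize(a,(800,500),interpolation=cv2.INTER_CUBIC))
E
```

```text
[205. 169.] 1 [0.60589147 0.16214511] 0.14357128237733763 45.35376488379657
[nan nan] 0 [nan nan] nan nan<stdin>:8: RuntimeWarning: Mean of empty slice.
  ret = um.true_divide(
```

View pics/kn.png

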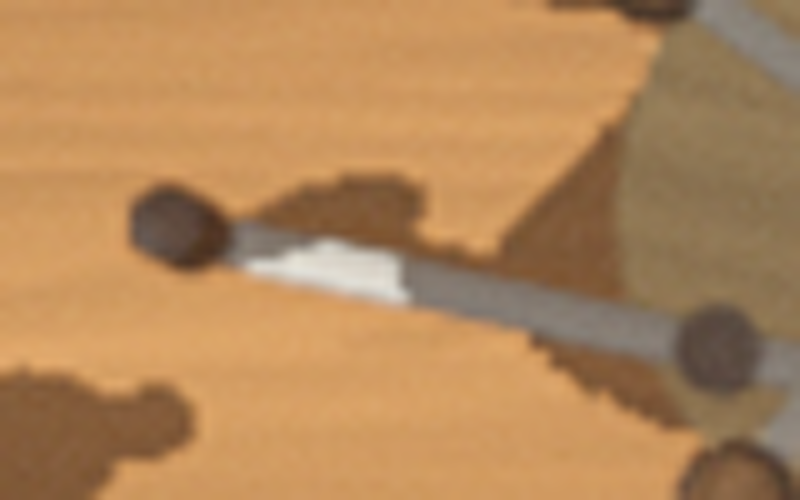

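```bash
python3 - <<'E'
from geo import *
from station import cams
T=cams.snapshot('top')
a,b=back(T,(202.5,165.8),.07),back(T,(187.2,192.2),.07)
c=np.hypot(*(a-b));print(a,b,c,2*np.arcsin(c/.31))
for p in((.505,.06),(.507,.062),(.503,.058)):
    print([np.degrees(np.arctan2(*(q-p)[::-1])).round(1) for q in(a,b)],[np.hypot(*(q-p)).round(4) for q in (a,b)])
E
```

```text
[0.61427809 0.16822377] [0.54051313 0.21144725] 0.08549583852671162 0.5588292584997018
[np.float64(44.7), np.float64(76.8)] [np.float64(0.1538), np.float64(0.1556)]
[np.float64(44.7), np.float64(77.4)] [np.float64(0.151), np.float64(0.1532)]
[np.float64(44.7), np.float64(76.3)] [np.float64(0.1566), np.float64(0.158)]
```

The image puts the lever at about 0.56 rad. The firm 12 N resistance means the shoe (meets at about 0.57) is on the drum, and the wheel hasn't moved. Handing in.

```bash
python3 -c "
from station import robot
print(robot.finish_job())"
```

```text
the job is handed in; nothing more can be done
None
```

I turned the wheel until the shuttlecock's arm lined up with the steel post's pointer (within about 2 mm by camera). I then pushed the brake lever across to about 0.56 rad, with the shoe biting at 12 N. The job is handed in with the robot clear; the hand-in returned no verdict.

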